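# Knock the eyelet die out of its holder

### The job

The eyelet-setting die is stuck flush in its aluminium holder block. Set the block's access hole over the knock-out stand's pin and press gently, without forcing, straight down until the block sits flat on the seat and the die is poked up out of its tight recess; then lift the die out from above and seat it upright, fully down in the empty pocket at the end of the wooden rack. Leave the block sitting flat on the stand, and leave everything else on the bench alone.

Things in the scene. Friction and masses are not known exactly. Their poses are not given: they have to be found in the camera images.
- block: Loose aluminium die holder block, 76 (x) x 46 (y) x 32 mm high, 0.2 to 0.35 kg, lying flat on the bench. Origin: centre of its underside, z up. A round recess 26 mm across and 22 mm deep in the middle of its top holds the die flush; below it a 12 mm access hole runs through the last 10 mm, its mouth at the origin, unseen while the block lies flat.
- block_top (a point): Centre of the block's top face, 32 mm above its underside, same axes as the block. Three spring balls in the recess wall, 6 mm above its floor, clamp the die: pushing it up takes about 6 to 15 N for the first 6 mm or so; then it comes free, loose by 1 mm all round.
- die: The die to remove: steel cylinder 24 mm across, 22 mm high, 0.075 kg, upright, dark ring on its top face. Origin: centre of its underside, z up (at the start 10 mm above the block's underside). Flush with the block's top, it cannot be gripped until poked up; with the block seated on the stand it stands on the pin tip, 14 mm proud of the block's top.
- stand: Fixed knock-out stand: grey base 130 (x) x 90 (y) x 12 mm with a steel seat 110 (x) x 40 (y) x 10 mm on it and a short slot in the seat along x, from which an upright pin rises. Origin: centre of its underside on the bench, z up. Loading the stand (seat or pin) with more than 60 N counts as forcing.
- seat (a point): Centre of the top face of the stand's seat, 22 mm above the bench, axes as the stand. The steel pin is 10 mm across, rises 24 mm above the seat, rim bevelled 0.5 mm, and gives about 1 mm under 15 N. It is clamped anywhere within 14 mm to either side of this point along x (the slot), centred in y. Its place in the slot is not measured: it must be seen or found by feel. The block may sit there off-centre.
- rack: Fixed wooden die rack, 180 (x) x 60 (y) x 22 mm high, with three round pockets in a row along x, 55 mm apart, 27 mm across and 9 mm deep. The end one at -x is empty; the other two hold dies (24 mm across, same size) that stand 13 mm proud and must stay. Origin: centre of its underside.
- pocket (a point): Centre of the floor of the rack's empty pocket (27 mm across, 9 mm deep), 13 mm above the bench, 9 mm below the rack's top. Axes as the rack; the filled pockets lie 55 and 110 mm from it along +x.
- die_b: Bystander: another die, in the rack's middle pocket. Origin: centre of its underside.
- die_c: Bystander: another die, in the rack's far pocket. Origin: centre of its underside.
- mallet: Bystander: hammer, 260 mm long, lying on the bench beyond the work area.
- tape: Bystander: cardboard tape ring 70 mm across, 20 mm high, lying flat near the robot.
- glue: Bystander: glue bottle 48 mm across, 130 mm high. Origin: centre of its underside.

How it is judged:
By the outcome, as a careful person would: the job done as asked, in the order asked, and still so for the second after the job is handed in, with the robot touching nothing.
It also fails if it takes over 72 s, if anything falls off the work surface, if the arm or the gripper's body presses on something with over 40 N, if the wrist force passes 120 N, or if a joint passes its speed limit or range.

### The arm

A 7-joint arm with a two-finger parallel gripper is mounted at the origin on the work surface. World frame = base frame: x ahead of the robot, y to its left, z up, the work surface at z = 0. Lengths are in m, angles in rad, forces in N, time in s.
With the tool pointing down it reaches from about 0.35 to 0.9 m from the base axis. Payload 8.1 kg.
Tool frame: the origin (TCP) lies where the fingers leave the gripper's body, on its centre line; the fingertips stand 66 mm ahead of it and the grasp point (between the pads) lies 47 mm ahead of it (arm.tip_reach is the distance from the TCP to the fingertips, in m); z points along the fingers, y is the direction in which the jaws open and shut (so a half turn about z gives the same grasp; the last joint's range is limited). The gripper opens to 92 mm and grips with 3 to 60 N. Pads are 19 mm wide; open, the fingers measure 130 mm over their backs; the gripper's body (75 mm by 190 mm) begins 47 mm behind the grasp point.
Start: joints at [-1.439, 0.434, 0.025, 1.573, -0.012, 1.134, -0.075], TCP at [0.145, 0.608, 0.292] pointing down, gripper open.
Joint ranges: [-2.62, 2.62], [-0.44, 2.09], [-1.27, 1.32], [0.08, 2.57], [-1.32, 4.46], [0.12, 2], [-2.74, 2.74]. Speed limits (rad/s): [2.22, 2.22, 3.01, 3.01, 3.14, 3.14, 3.14].

### API

Orientations are given as a rotation vector (axis times angle).
In Python, from cell import arm gives the robot as it stands.
- The arm moves only by the tool carry_out, never from a script. Its argument "plan" is a list of rows, each a list of 5 numbers: the shift along the world's x, y, z in cm, then the turn about the world's z in rad, then the finger opening in cm, from 0 to 9.18. In form: [[tx, ty, tz, spin, fingers], ...]. A call has 1 to 20 rows; each row is the pose to reach, as a shift and turn from the pose measured when the call began; what a row does not reach only later rows make up. A row lasts 1/10 s, in which the tool goes at most 50 mm and 8.59 degrees, less where a joint would pass 70% of its speed; a pose out of reach is approached as far as the arm can. A call with a gripper value outside its range is refused whole. The fingers move at their own pace and stop on an object; "squeeze" is the grip in N (left out, the last holds). Time passes only in rows, so rows that repeat a pose let the fingers close. It gives the time, the measured TCP pose, the force and the opening at its end, in the units of the state.
- arm.observe(): the state, without advancing time (a new reading comes with each control period).
- arm.get_image(name): name is "scene" or "top" or "wrist"; returns (picture, depth): 420x560x3 uint8, red, green, blue; 420x560 float32, m along the optical axis (not along the pixel's ray), 0 where there is no reading.
- arm.get_calibration(name): a dict with "intrinsics" (3x3 intrinsics, pixels), "rvec" (rotation vector, rad) and "tvec" (3), from world to camera coordinates, as OpenCV has them; the wrist camera has in their place "tool_from_camera" (4x4, takes a point from camera to tool coordinates, whose origin is the TCP and whose axes are the flange's). Camera axes: x right, y down, z forward; pixel columns grow to the right and rows downward; lengths in m; the calibration is good to about 2 mm. The wrist camera is an equidistant fisheye: a pixel r from the principal point sees the ray r / f radians off the axis. A picture is of the moment at which its call begins: read the wrist's pose just before it. get_calibration takes no time and is no camera call.
- arm.sign_off(): hands the job in, once; it reports no verdict.
The state is a dict: "clock": time; "joints": joint angles; "dq": joint speeds; "joint_efforts": joint torques, N m; "position": TCP position; "ee_rot": TCP orientation; "force": force on the tool from outside, world axes, zero at the start; "ft_torque": the same for the moment, N m; "width": opening from 0.0 (shut) to 1.0 (fully open).
Only numpy, scipy, OpenCV 4.12 (cv2) and the standard library are available. Lean on these libraries where they do the work, as an engineer would, in place of code of your own. Each camera call takes 0.05 s, during which the arm holds its last target. There are 200 camera calls.

## Working session

There is one attempt and no reset: what is moved stays moved. The work goes in short steps, Python scripts to look and compute and a tool call to move; the robot and the scene stay as the last step left them, time stands still between calls to the robot, and variables do not carry over. Pictures are saved under pics/ and viewed, about 8 in all and at most 12, crops included, and the job is handed in when it is done.

Besides the shell and the picture viewer there is one more tool, called after "Request:" as name(argument=value, ...) on one line, values as JSON. carry_out: Moves the arm, as the interface text tells. Its arguments: {"type":"object","properties":{"plan":{"type":"array"},"squeeze":{"type":"number"}},"required":["plan"]}

```bash
mkdir -p pics; ls; cat > h.py <<'E'
import numpy as np,cv2
from cell import arm
def grab(n):
    s=arm.observe(); im,d=arm.get_image(n); return s,im,d
def save(im,f): cv2.imwrite('pics/'+f,im[:,:,::-1])
def pts(n,d,s=None):
    "world xyz for every pixel"
    c=arm.get_calibration(n); K=np.array(c['intrinsics']); h,w=d.shape
    u,v=np.meshgrid(np.arange(w),np.arange(h)); x=(u-K[0,2])/K[0,0]; y=(v-K[1,2])/K[1,1]
    if n!='wrist':
        P=np.stack([x*d,y*d,d],-1); R=cv2.Rodrigues(np.array(c['rvec'],float))[0]
        return (P-np.array(c['tvec']).ravel())@R
    r=np.hypot(x,y)+1e-12; t=np.tan(r)/r; P=np.stack([x*t*d,y*t*d,d],-1)
    T=np.array(c['tool_from_camera']); P=P@T[:3,:3].T+T[:3,3]
    R=cv2.Rodrigues(np.array(s['ee_rot'],float))[0]
    return P@R.T+np.array(s['position'])
E
python3 - <<'E'
from h import *
s,im,d=grab('top'); np.save('top_d.npy',d); save(im,'top0.png'); cv2.imwrite('pics/raw_top.png',im)
s2,im2,d2=grab('scene'); save(im2,'scene0.png')
save(np.hstack([im,im2])[:, :],'both.png')
print(s); P=pts('top',d); 
for r in range(30,420,60): print([tuple(np.round(P[r,c],3)) for c in range(40,560,120)])
print(arm.get_calibration('wrist'))
E
```

```text
pics
{'clock': 0.0, 'joints': array([-1.43865069,  0.43523446,  0.02497234,  1.57408125, -0.01160402,
        1.13403173, -0.07513397]), 'dq': array([ 0.00099501, -0.00057985, -0.00011813, -0.00099909, -0.00159209,
        0.00030916,  0.00126931]), 'joint_efforts': array([ 1.17024116e-03, -6.67852736e+01,  9.85310376e-01, -3.14451706e+01,
       -6.04845048e-02,  4.26900527e-02,  1.35346754e-04]), 'position': array([0.14532183, 0.60744668, 0.29144389]), 'ee_rot': array([-3.68049323e-01, -3.11991085e+00,  2.52746119e-03]), 'force': array([ 0.35689995,  0.28885554, -0.39672074]), 'ft_torque': array([-0.0151969 , -0.02699662, -0.03546295]), 'width': 0.9973247843283249}
[(np.float64(1.487), np.float64(1.178), np.float64(-0.747)), (np.float64(1.463), np.float64(0.625), np.float64(-0.735)), (np.float64(1.46), np.float64(0.083), np.float64(-0.76)), (np.float64(1.439), np.float64(-0.458), np.float64(-0.752)), (np.float64(1.416), np.float64(-0.988), np.float64(-0.741))]
[(np.float64(0.884), np.float64(0.721), np.float64(0.004)), (np.float64(0.876), np.float64(0.406), np.float64(0.001)), (np.
[... 1483 characters left out ...]
4(0.119), np.float64(0.111), np.float64(0.001)), (np.float64(0.114), np.float64(-0.176), np.float64(-0.001)), (np.float64(0.109), np.float64(-0.46), np.float64(0.001))]
{'intrinsics': array([[325.1922621 ,   0.        , 282.59042568],
       [  0.        , 325.1922621 , 207.81197061],
       [  0.        ,   0.        ,   1.        ]]), 'tool_from_camera': array([[-2.02053097e-04, -9.59352317e-01, -2.82211076e-01,
         7.67148151e-02],
       [ 9.99999741e-01,  1.17761021e-06, -7.19967448e-04,
        -3.48656018e-04],
       [ 6.91034774e-04, -2.82211148e-01,  9.59352068e-01,
        -9.21751819e-02],
       [ 0.00000000e+00,  0.00000000e+00,  0.00000000e+00,
         1.00000000e+00]])}
```

View pics/top0.png

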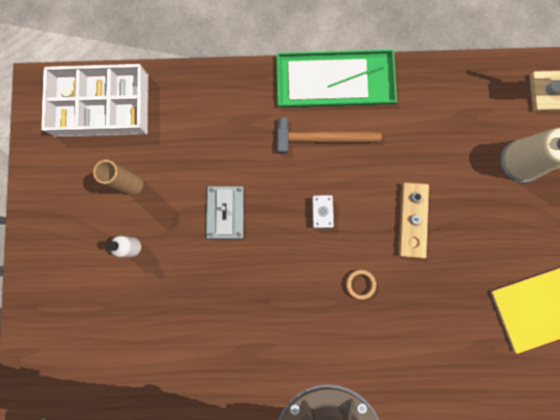

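The top view shows the stand at about (225,212), the block at (322,211), the rack at (414,220) with its empty pocket at (414,243), the tape at (361,285) and the mallet at (330,137). Image up is +x and left is +y.

```bash
python3 - <<'E'
from h import *
d=np.load('top_d.npy');P=pts('top',d)
for n,(c0,c1,r0,r1) in dict(stand=(195,255,175,250),block=(305,342,188,235),rack=(392,438,172,265)).items():
    Q=P[r0:r1,c0:c1].reshape(-1,3); h={'stand':(.006,.03),'block':(.022,.05),'rack':(.014,.03)}[n]
    q=Q[(Q[:,2]>h[0])&(Q[:,2]<h[1])]
    print(n,cv2.minAreaRect((q[:,:2]*1000).astype(np.float32)),np.median(q,0))
for n,u,v in [('pocket',414,243),('die',322,211),('tape',361,285),('pin',224,210)]: print(n,P[v,u])
s=arm.observe(); print(cv2.Rodrigues(s['ee_rot'])[0])
E
```

```text
stand ((563.9578247070312, 231.09039306640625), (160.7115478515625, 124.32499694824219), 3.1661715507507324) [0.54915289 0.23675068 0.01433463]
block ((545.1893920898438, -3.5690994262695312), (46.371334075927734, 75.94583129882812), 89.98957061767578) [ 0.54548612 -0.00307282  0.03211699]
rack ((520.170654296875, -227.8302001953125), (61.770626068115234, 180.57960510253906), 84.4344253540039) [ 0.51681094 -0.22550424  0.02191659]
pocket [ 0.4631359  -0.22609992  0.0120713 ]
die [ 0.54534089 -0.0015563   0.03263042]
tape [ 3.63479139e-01 -9.41441334e-02 -7.72677902e-05]
pin [0.55379332 0.23764043 0.03049998]
[[-9.72555897e-01  2.32669236e-01 -2.31004323e-04]
 [ 2.32669332e-01  9.72554937e-01 -1.37005220e-03]
 [-9.41046036e-05 -1.38619996e-03 -9.99999035e-01]]
```

Request:
carry_out(plan=[[3, -4, 0, 0.1, 9.1], [7, -7, 0, 0.2, 9.1], [11, -10, 0, 0.235, 9.1], [15, -14, 0, 0.235, 9.1], [19, -17, 0, 0.235, 9.1], [23, -21, 0, 0.235, 9.1], [27, -24, 0, 0.235, 9.1], [31, -28, -2, 0.235, 9.1], [35, -32, -4, 0.235, 9.1], [40, -37, -6, 0.235, 9.1], [40, -37, -6, 0.235, 9.1], [40, -37, -6, 0.235, 9.1]], squeeze=40)

```text
clock: 1.3
position: [0.5487, 0.2303, 0.2295]
ee_rot: [-0.014, -3.141, 0.01]
force: [-0.7, -0.2, -0.5]
width: 0.992
```

```bash
python3 - <<'E'
from h import *
s,im,d=grab('wrist'); save(im,'w_stand.png'); np.savez('w_stand.npz',im=im,d=d,pos=s['position'],rot=s['ee_rot'])
print(s['clock'],s['position'],s['ee_rot'],s['dq'])
E
```

```text
1.3 [0.54873719 0.23033856 0.22949509] [-0.01359822 -3.14129764  0.00989928] [ 0.02760693  0.01622334 -0.06155654 -0.02782288 -0.03236631  0.01088358
  0.02713318]
```

View pics/w_stand.png

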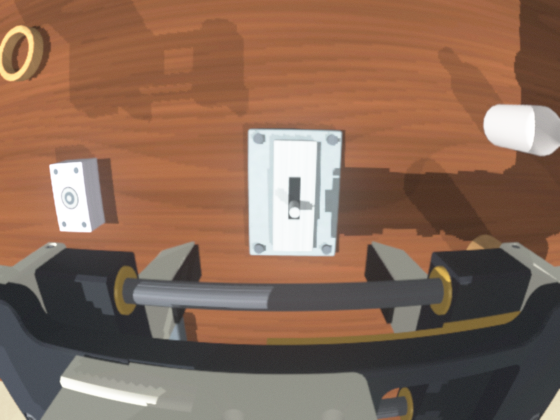

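The wrist view shows the stand at (248–342, 130–256). The slot runs along image rows 178–218, and the pin tip is near (294,211), so the pin is towards +x in the slot. I'll measure it from depth.

```bash
python3 - <<'E'
from h import *
f=np.load('w_stand.npz'); s=dict(position=f['pos'],ee_rot=f['rot']); P=pts('wrist',f['d'],s)
Q=P[120:265,235:355].reshape(-1,3)
for nm,a,b in [('base',.006,.017),('seat',.018,.027),('base+',.006,.03),('tip',.040,.055)]:
    q=Q[(Q[:,2]>a)&(Q[:,2]<b)]; print(nm,len(q),q.mean(0),cv2.minAreaRect((q[:,:2]*1000).astype(np.float32)))
print(np.round(P[203:220,287:302,2]*1000).astype(int))
im=cv2.resize(f['im'][170:230,260:330],None,fx=8,fy=8,interpolation=cv2.INTER_CUBIC); save(im,'pin.png')
E
```

```text
base 6697 [0.54498058 0.23860176 0.01179721] ((550.5206909179688, 239.0933837890625), (90.612060546875, 130.1968536376953), 88.78071594238281)
seat 4500 [0.54684352 0.23902987 0.02164629] ((547.8203125, 232.4473876953125), (115.12166595458984, 55.661827087402344), 0.2845793068408966)
base+ 11214 [0.54573797 0.23876809 0.01576682] ((550.5206909179688, 239.0933837890625), (90.612060546875, 130.1968536376953), 88.78071594238281)
tip 106 [0.5563196  0.23886309 0.0452102 ] ((556.7586059570312, 238.84097290039062), (9.011231422424316, 10.00083065032959), 88.32542419433594)
[[21 22 26 26 32 33 33 33 33 32 28 25 22 22 21]
 [21 22 27 31 35 35 36 36 36 36 33 29 21 22 22]
 [21 22 32 35 37 39 39 41 39 39 36 33 22 22 22]
 [21 22 34 37 40 43 44 45 44 42 39 37 22 22 21]
 [20 20 37 41 44 47 45 45 45 44 45 40 21 22 21]
 [22 21 40 43 45 45 45 46 47 45 46 43 35 22 23]
 [21 21 43 44 45 46 45 45 47 46 45 46 42 22 21]
 [21 22 45 45 46 45 45 47 46 45 46 45 45 23 21]
 [21 22 46 46 46 48 46 46 46 45 45 46 46 22 23]
 [21 22 47 46 46 44 46 45 46 46 46 45 46 21 22]
 [21 21 45 45 46 46 45 45 45 46 46 46 46 21 22]
 [20 23 23 44 45 45 46 46 46 46 45 46 45 23 21]
 [21 22 21 46 45 46 46 45 46 45 45 45 22 21 21]
 [21 22 23 21 45 46 45 46 46 46 45 22 22 21 20]
 [20 22 21 21 23 22 22 45 23 23 21 22 22 21 21]
 [20 21 22 23 22 23 23 22 21 22 21 23 21 22 21]
 [21 23 22 22 22 21 22 22 22 21 20 22 20 21 21]]
```

View pics/pin.png

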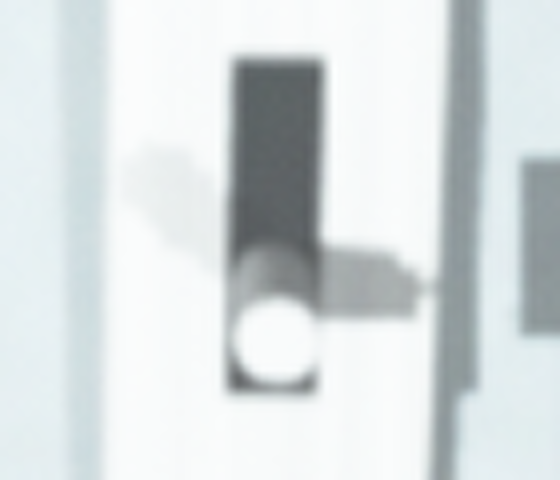

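The pin tip reads (0.5568, 0.2388) at z of about 46 mm, which agrees with the given height. It sits about 6 mm from the stand centre, within the slot. Next I look at the block with the same relative view.

Request:
carry_out(plan=[[0, -4, 0, 0, 9.1], [-0.5, -8, 0, 0, 9.1], [-0.8, -12, 0, 0, 9.1], [-0.8, -16, -0.5, 0, 9.1], [-0.8, -20, -1, 0, 9.1], [-0.8, -24, -1.4, 0, 9.1], [-0.8, -24, -1.4, 0, 9.1], [-0.8, -24, -1.4, 0, 9.1], [-0.8, -24, -1.4, 0, 9.1]])

```text
clock: 2.25
position: [0.5395, -0.0053, 0.216]
ee_rot: [-0.007, -3.141, 0.006]
force: [0.7, 0.8, -0.9]
width: 0.992
```

```bash
python3 - <<'E'
from h import *
s,im,d=grab('wrist'); np.savez('w_block.npz',im=im,d=d,pos=s['position'],rot=s['ee_rot'])
print(s['clock'],s['position'],s['ee_rot'])
P=pts('wrist',d,s); m=(abs(P[...,2]-.032)<.005)&(abs(P[...,0]-.545)<.06)&(abs(P[...,1]+.003)<.06)
q=P[m]; print(len(q),q.mean(0),cv2.minAreaRect((q[:,:2]*1000).astype(np.float32)))
v,u=np.where(m); r0,r1,c0,c1=v.min()-10,v.max()+10,u.min()-10,u.max()+10; print(r0,r1,c0,c1)
save(cv2.resize(im[r0:r1,c0:c1],None,fx=5,fy=5,interpolation=cv2.INTER_CUBIC),'block.png')
f=np.load('w_stand.npz'); s=dict(position=f['pos'],ee_rot=f['rot']); P=pts('wrist',f['d'],s)[195:225,280:310]
m=(P[...,2]>.0435); (c,r)=cv2.minEnclosingCircle((P[m][:,:2]*1000).astype(np.float32)); print(c,r,P[m].mean(0))
E
```

```text
2.25 [ 0.53952228 -0.00529804  0.2160374 ] [-0.00702405 -3.14074674  0.00576958]
4197 [ 0.54267371 -0.0033985   0.03162881] ((544.2401733398438, -3.350130081176758), (46.246849060058594, 75.99905395507812), 89.54969024658203)
155 257 250 323
(516.8705444335938, 235.09243774414062) 45.04401779174805 [0.5540314  0.23863587 0.05378669]
```

View pics/block.png

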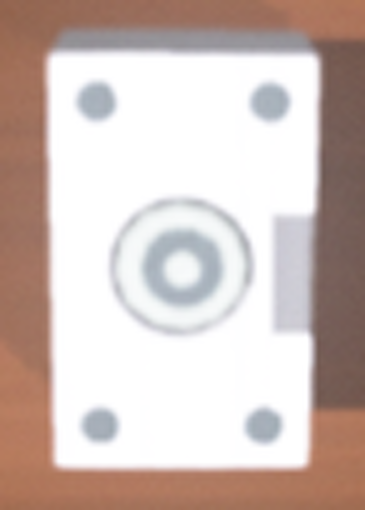

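The die's ring centre is at about (286,208) in the wrist image, concentric with the block's top face. I'll cross-check both centres by ray and plane.

```bash
cat >> h.py <<'E'
def ray(u,v,z,s):
    "world point where wrist pixel ray meets height z"
    c=arm.get_calibration('wrist');K=np.array(c['intrinsics']);T=np.array(c['tool_from_camera'])
    x=(u-K[0,2])/K[0,0];y=(v-K[1,2])/K[1,1];r=np.hypot(x,y)+1e-12
    dd=np.array([x/r*np.sin(r),y/r*np.sin(r),np.cos(r)]);R=cv2.Rodrigues(np.array(s['ee_rot'],float))[0]
    o=R@T[:3,3]+s['position'];w=R@T[:3,:3]@dd
    return o+w*(z-o[2])/w[2]
E
python3 - <<'E'
from h import *
L=lambda n:(lambda f:dict(position=f['pos'],ee_rot=f['rot']))(np.load(n))
print('pin',ray(294.0,212.0,.046,L('w_stand.npz')),'die',ray(285.8,207.8,.032,L('w_block.npz')))
for n in ('w_stand.npz','w_block.npz'): print(cv2.Rodrigues(L(n)['ee_rot'])[0][:,1])
E
```

```text
pin [0.55688827 0.23880165 0.046     ] die [ 0.5437865  -0.00358393  0.032     ]
[ 0.00865667  0.99994266 -0.00630357]
[ 0.00447128  0.99998325 -0.00367585]
```

Request:
carry_out(plan=[[0.4, 0.1, -4, -0.01, 9.1], [0.45, 0.18, -8, -0.012, 9.1], [0.45, 0.18, -11.5, -0.012, 8], [0.45, 0.18, -13.5, -0.012, 7], [0.45, 0.18, -14.4, -0.012, 6.5], [0.45, 0.18, -14.4, -0.012, 6], [0.45, 0.18, -14.4, -0.012, 5.5], [0.45, 0.18, -14.4, -0.012, 5.5]], squeeze=40)

```text
clock: 3.1
position: [0.545, -0.0031, 0.0733]
ee_rot: [0.025, 3.14, -0.005]
force: [-0.6, 1.2, 0.7]
width: 0.604
```

```bash
python3 - <<'E'
from h import *
s=arm.observe();print(s['position'],s['ee_rot'],s['width']*91.8,s['force'])
E
```

```text
[ 0.54496091 -0.00307897  0.07332841] [ 0.02452826  3.14002998 -0.00543868] 55.446652200342406 [-0.56742683  1.18335333  0.65955964]
```

Request:
carry_out(plan=[[0, 0, 0, 0.006, 5], [0, 0, 0, 0.006, 4.5], [0, 0, 0, 0.006, 4], [0, 0, 0, 0.006, 4], [0, 0, 0, 0.006, 4], [0, 0, 1, 0.006, 4], [0, 0, 3, 0.006, 4], [0, 0, 5, 0.006, 4], [0, 0, 7, 0.006, 4], [0, 0, 7, 0.006, 4]], squeeze=40)

```text
clock: 4.1
position: [0.5461, -0.0032, 0.1457]
ee_rot: [0.015, 3.136, -0.005]
force: [0.8, 0.3, -4.0]
width: 0.5
```

```bash
python3 - <<'E'
from h import *
s,im,d=grab('wrist'); save(im,'w_held.png'); np.savez('w_held.npz',im=im,d=d,pos=s['position'],rot=s['ee_rot'])
R=cv2.Rodrigues(s['ee_rot'])[0];print(s['position'],R,s['width']*91.8,s['force'])
E
```

```text
[ 0.54607945 -0.00318159  0.14574075] [[-0.99993752  0.0098705   0.00524627]
 [ 0.00985412  0.99994652 -0.00313893]
 [-0.00527697 -0.00308703 -0.99998131]] 45.86754049419132 [ 0.81264281  0.25706979 -3.96417174]
```

View pics/w_held.png

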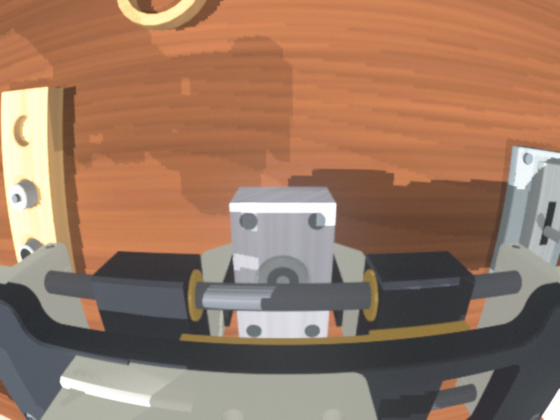

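Block held: jaws at 45.9 mm and weight felt. Near screws are at about (248,221) and (317,221), far ones at about (253,331) and (312,330). I'll work out the block centre relative to the TCP from these.

```bash
python3 - <<'E'
from h import *
def L(n):
    f=np.load(n); return dict(position=f['pos'],ee_rot=f['rot']),f['im'],f['d']
s0,i0,_=L('w_block.npz'); s1,i1,d1=L('w_held.npz')
cr=lambda x,y:(250+(x+.5)/5-.5,155+(y+.5)/5-.5)
def refine(im,u,v,w=6):
    g=im.sum(2).astype(float)[int(v)-w:int(v)+w+1,int(u)-w:int(u)+w+1]; m=np.clip(np.median(g)-40-g,0,None)*1.0
    y,x=np.mgrid[int(v)-w:int(v)+w+1,int(u)-w:int(u)+w+1]; return (m*x).sum()/m.sum(),(m*y).sum()/m.sum()
A=[ray(*cr(x,y),.032,s0) for x,y in [(97,101),(269,101),(100,426),(264,426)]]
zt=s1['position'][2]-.0733+.032
p=[(248,221),(317,221),(253,331),(312,330)]; 
B=[ray(u,v,zt,s1) for u,v in p]
print(np.round(A,4));print(np.mean(A,0)); print(np.round(B,4));print(np.mean(B,0)-s1['position'])
print([refine(i1,*q,9) for q in p[:2]])
P=pts('wrist',d1,s1)[190:260,236:330].reshape(-1,3); q=P[abs(P[:,2]-zt)<.006]; print(zt,np.median(q[:,2]),np.percentile(q[:,0],[0,1,3]),q[:,1].min(),q[:,1].max())
save(cv2.resize(i1[180:345,225:345],None,fx=4,fy=4,interpolation=cv2.INTER_CUBIC),'held_crop.png')
E
```

```text
[[ 0.5141 -0.018   0.032 ]
 [ 0.5141  0.0117  0.032 ]
 [ 0.5743 -0.0185  0.032 ]
 [ 0.5744  0.0116  0.032 ]]
[ 0.54420721 -0.00330988  0.032     ]
[[ 0.5145 -0.0184  0.1044]
 [ 0.5148  0.0116  0.1044]
 [ 0.5744 -0.0191  0.1044]
 [ 0.5739  0.0111  0.1044]]
[-0.00167855 -0.00050368 -0.0413    ]
[(np.float64(240.8939393939394), np.float64(220.42424242424244)), (np.float64(313.1388118062563), np.float64(221.72452068617557))]
0.10444075275502285 0.10313933262527925 [0.5061101  0.5065082  0.50671638] -0.025037676436770382 0.018013417781764088
```

View pics/held_crop.png

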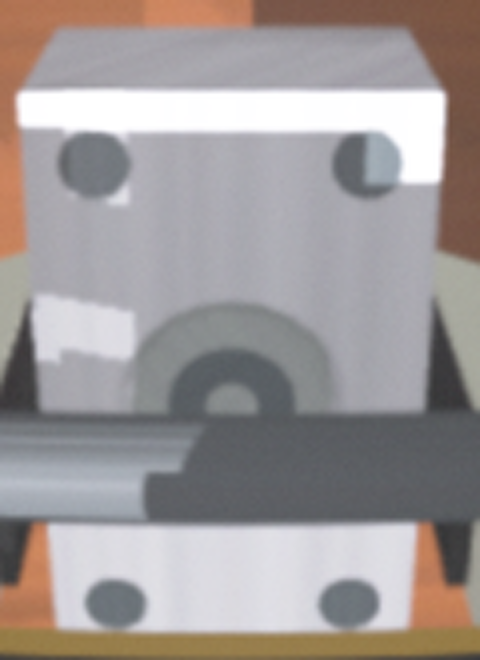

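Request:
carry_out(plan=[[0.3, 3, 0, 0, 4], [0.5, 7, 0, 0, 4], [0.8, 11, 0, 0, 4], [1, 15, 0, 0, 4], [1.2, 19, 0, 0, 4], [1.2, 22, 0, 0, 4], [1.2, 24.2, 0, -0.005, 4], [1.2, 24.2, 0, -0.005, 4], [1.2, 24.2, 0, -0.005, 4], [1.2, 24.2, 0, -0.005, 4], [1.2, 24.2, 0, -0.005, 4]])

```text
clock: 5.25
position: [0.5575, 0.2374, 0.1439]
ee_rot: [0.026, 3.138, -0.007]
force: [0.5, 0.1, -4.6]
width: 0.498
```

```bash
python3 - <<'E'
from h import *
s=arm.observe()
R=cv2.Rodrigues(s['ee_rot'])[0];print(s['position'],R,s['width']*91.8,s['force'],s['ft_torque'])
E
```

```text
[0.55745826 0.23735293 0.14389516] [[-0.99985813  0.0165796   0.00297377]
 [ 0.01656702  0.99985391 -0.00420669]
 [-0.00304308 -0.00415683 -0.99998673]] 45.755928345068476 [ 0.53339859  0.0813318  -4.64464218] [ 0.01018101 -0.04189896  0.0239011 ]
```

Request:
carry_out(plan=[[0.09, 0.2, -0.8, 0, 4], [0.09, 0.2, -1.6, 0, 4], [0.09, 0.2, -1.8, 0, 4], [0.09, 0.2, -1.8, 0, 4], [0.09, 0.2, -1.8, 0, 4]])

```text
clock: 5.75
position: [0.5584, 0.2393, 0.1258]
ee_rot: [0.026, 3.139, -0.007]
force: [-0.2, 0.3, -4.6]
width: 0.502
```

```bash
python3 - <<'E'
from h import *
s=arm.observe()
print(s['position'],s['ee_rot'],s['width']*91.8,s['force'],s['ft_torque'],s['dq'])
s,im,d=grab('scene'); save(im,'scene1.png'); print(arm.observe()['position'])
E
```

```text
[0.55838327 0.239298   0.12581212] [ 0.02604921  3.13860201 -0.00674486] 46.104715975575715 [-0.19022088  0.33342995 -4.61595039] [ 0.00999627  0.02037804 -0.02678661] [-0.00077872 -0.00680153  0.00164217 -0.00295195 -0.00100947 -0.00134341
  0.00075752]
[0.55849228 0.23939085 0.12602322]
```

Request:
carry_out(plan=[[0, 0, -0.3, 0, 4], [0, 0, -0.5, 0, 4], [0, 0, -0.7, 0, 4], [0, 0, -0.8, 0, 4], [0, 0, -0.9, 0, 4]])

```text
clock: 6.3
position: [0.5585, 0.2394, 0.1169]
ee_rot: [0.026, 3.138, -0.006]
force: [0.7, -0.4, -3.5]
width: 0.495
```

Request:
carry_out(plan=[[0, 0, -0.2, 0, 4], [0, 0, -0.4, 0, 4], [0, 0, -0.5, 0, 4], [0, 0, -0.5, 0, 4]])

```text
clock: 6.7
position: [0.5583, 0.2394, 0.1117]
ee_rot: [0.026, 3.139, -0.007]
force: [-0.2, 0.3, -4.3]
width: 0.496
```

The pin is inside the access hole with no contact force. Now I press slowly.

Request:
carry_out(plan=[[0, 0, -0.15, 0, 4], [0, 0, -0.3, 0, 4], [0, 0, -0.45, 0, 4], [0, 0, -0.6, 0, 4], [0, 0, -0.6, 0, 4]])

```text
clock: 7.2
position: [0.5584, 0.2394, 0.1055]
ee_rot: [0.026, 3.139, -0.007]
force: [-0.1, -1.1, -4.2]
width: 0.492
```

No die resistance has shown at the expected height, so I'll look before going on.

```bash
python3 - <<'E'
from h import *
s,im,d=grab('wrist'); print(s['position'],s['force']); s2,i2,d2=grab('scene')
P=pts('wrist',d,s)
m=(abs(P[...,0]-.557)<.045)&(abs(P[...,1]-.239)<.025)&(P[...,2]>.04)&(P[...,2]<.1)
q=P[m]; print(np.histogram(q[:,2],bins=np.arange(.04,.1,.003)))
Q=pts('scene',d2); m=(abs(Q[...,0]-.557)<.06)&(abs(Q[...,1]-.239)<.06)&(Q[...,2]<.1)&(Q[...,2]>0); v,u=np.where(m); print(u.min(),u.max(),v.min(),v.max())
a=cv2.resize(im[180:345,205:365],(400,412),interpolation=cv2.INTER_CUBIC)
cy,cx=int(v.mean()),int(u.mean()); b=cv2.resize(i2[max(0,cy-50):cy+53,max(0,cx-50):cx+50],(400,412),interpolation=cv2.INTER_CUBIC)
save(np.hstack([a,b]),'chk.png')
E
```

```text
[0.55840006 0.2393636  0.10550684] [-0.1159046  -1.08159533 -4.21574455]
(array([ 131,  135,  155,  162,  178,  220,  311, 9060,  805,  715,   56,
         53,   46,   27,   44,  167,   14,   19,   16]), array([0.04 , 0.043, 0.046, 0.049, 0.052, 0.055, 0.058, 0.061, 0.064,
       0.067, 0.07 , 0.073, 0.076, 0.079, 0.082, 0.085, 0.088, 0.091,
       0.094, 0.097]))
314 373 186 238
```

View pics/chk.png

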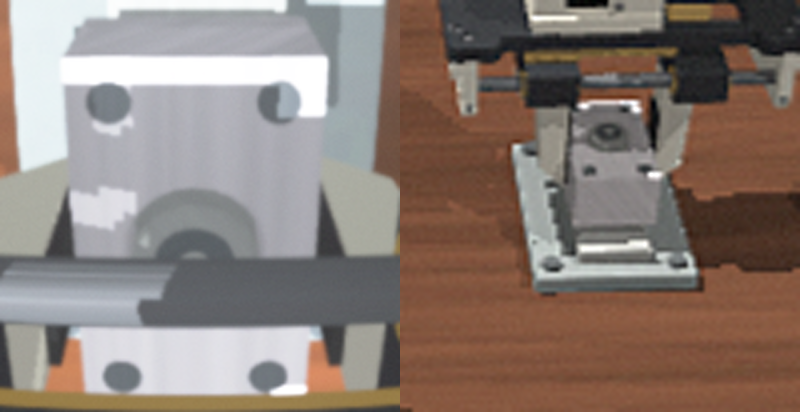

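The die is already rising: a depth cluster at 64–70 mm stands above the block top at about 62.5 mm. I'll continue down gently to the seat.

Request:
carry_out(plan=[[0, 0, -0.15, 0, 4], [0, 0, -0.3, 0, 4], [0, 0, -0.45, 0, 4], [0, 0, -0.6, 0, 4], [0, 0, -0.7, 0, 4], [0, 0, -0.7, 0, 4]])

```text
clock: 7.9
position: [0.5582, 0.2392, 0.0983]
ee_rot: [0.026, 3.139, -0.007]
force: [0.3, -0.1, -4.3]
width: 0.496
```

Request:
carry_out(plan=[[0, 0, -0.1, 0, 4], [0, 0, -0.15, 0, 4], [0, 0, -0.2, 0, 4], [0, 0, -0.2, 0, 4]])

```text
clock: 8.3
position: [0.5582, 0.2393, 0.0964]
ee_rot: [0.026, 3.139, -0.007]
force: [-1.0, 0.9, -4.1]
width: 0.497
```

Request:
carry_out(plan=[[0, 0, -0.05, 0, 4], [0, 0, -0.1, 0, 4], [0, 0, -0.15, 0, 4], [0, 0, -0.15, 0, 4]])

```text
clock: 8.7
position: [0.5582, 0.2393, 0.0962]
ee_rot: [0.026, 3.139, -0.006]
force: [-5.7, -2.3, 12.9]
width: 0.498
```

```bash
cat > chk.py <<'E'
from h import *
s,im,d=grab('wrist'); P=pts('wrist',d,s); print(s['clock'],s['position'],s['force'])
m=(abs(P[...,0]-.557)<.045)&(abs(P[...,1]-.239)<.025)&(P[...,2]>.04)&(P[...,2]<.1)
z=P[m][:,2]; h,e=np.histogram(z,bins=np.arange(.045,.09,.002)); print([(round(b,3),int(a)) for a,b in zip(h,e)])
b=z[(z>.048)&(z<.06)]; print(np.median(b))
E
python3 chk.py
```

```text
8.7 [0.55823461 0.23925107 0.09619581] [-5.69870009 -2.28668132 12.87285504]
[(np.float64(0.045), 132), (np.float64(0.047), 145), (np.float64(0.049), 208), (np.float64(0.051), 1271), (np.float64(0.053), 8060), (np.float64(0.055), 323), (np.float64(0.057), 116), (np.float64(0.059), 146), (np.float64(0.061), 116), (np.float64(0.063), 126), (np.float64(0.065), 245), (np.float64(0.067), 377), (np.float64(0.069), 33), (np.float64(0.071), 17), (np.float64(0.073), 22), (np.float64(0.075), 152), (np.float64(0.077), 36), (np.float64(0.079), 15), (np.float64(0.081), 20), (np.float64(0.083), 14), (np.float64(0.085), 15), (np.float64(0.087), 13)]
0.05370974540765163
```

Seat contact: about 17 N net, block top at 54 mm (= 22 + 32) and die top at 68 mm. Release and lift.

Request:
carry_out(plan=[[0, 0, 0.05, 0, 5.2], [0, 0, 0.05, 0, 6.5], [0, 0, 0.05, 0, 7], [0, 0, 0.05, 0, 7], [0, 0, 3, 0, 7], [0, 0, 7, 0, 7], [-1, 0, 11, 0, 7], [-1.5, 0, 12, 0, 7], [-1.5, 0, 12, 0, 7], [-1.5, 0, 12, 0, 7]])

```text
clock: 9.75
position: [0.5428, 0.2391, 0.2152]
ee_rot: [0.026, 3.14, -0.007]
force: [-0.1, -0.7, -0.7]
width: 0.761
```

```bash
python3 - <<'E'
from h import *
s,im,d=grab('wrist'); P=pts('wrist',d,s); print(s['clock'],s['position'],cv2.Rodrigues(s['ee_rot'])[0][:,1],s['force'])
m=(abs(P[...,0]-.557)<.05)&(abs(P[...,1]-.239)<.035)
t=P[m&(abs(P[...,2]-.054)<.006)]; print('blk',len(t),cv2.minAreaRect((t[:,:2]*1000).astype(np.float32)),np.median(t,0))
A=np.c_[t[:,:2],np.ones(len(t))]; k=np.linalg.lstsq(A,t[:,2],rcond=None)[0]; print('slope',k)
dm=m&(P[...,2]>.063)&(P[...,2]<.075); t=P[dm]; print('die',len(t),cv2.minEnclosingCircle((t[:,:2]*1000).astype(np.float32)),np.median(t,0))
v,u=np.where(dm); r,c=int(v.mean()),int(u.mean()); print(r,c)
save(cv2.resize(im[r-60:r+60,c-60:c+60],None,fx=4.5,fy=4.5,interpolation=cv2.INTER_CUBIC),'die_up.png')
E
```

```text
9.75 [0.54279333 0.23913204 0.21524264] [ 0.01645253  0.99985467 -0.00446578] [-0.12512566 -0.67649631 -0.71568773]
blk 4147 ((556.783447265625, 238.4616241455078), (46.24706268310547, 77.10785675048828), 89.10382080078125) [0.54811065 0.23854387 0.0536326 ]
slope [ 0.00350961 -0.00048135  0.05179493]
die 687 ((556.5283203125, 238.6326904296875), 12.216382026672363) [0.55548564 0.23876192 0.06758155]
230 283
```

View pics/die_up.png

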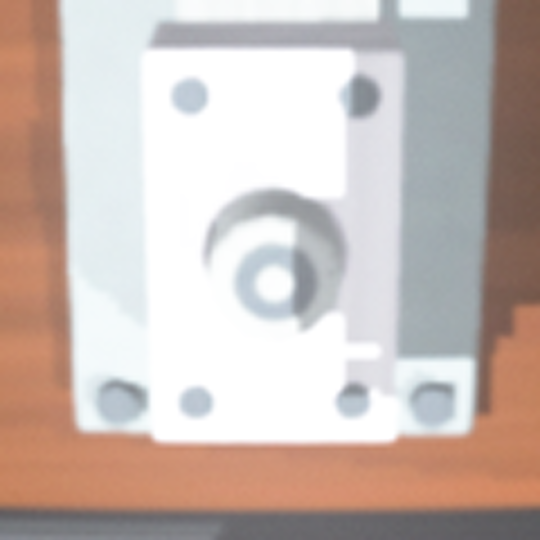

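The die stands proud at (0.5566, 0.2387) with its top at 67.6 mm. The block is flat on the seat with a negligible slope. Grip the die.

Request:
carry_out(plan=[[1, 0, -3, 0, 7], [1.42, 0, -6, 0, 6], [1.42, 0, -8, 0, 5], [1.42, 0, -9, 0, 4.5], [1.42, 0, -9.25, 0, 4], [1.42, 0, -9.25, 0, 4], [1.42, 0, -9.25, 0, 4]], squeeze=20)

```text
clock: 10.5
position: [0.5574, 0.239, 0.123]
ee_rot: [0.026, 3.14, -0.007]
force: [0.1, 0.0, 0.6]
width: 0.438
```

Request:
carry_out(plan=[[0, 0, 0, 0, 3], [0, 0, 0, 0, 2], [0, 0, 0, 0, 2], [0, 0, 0, 0, 2], [0, 0, 0, 0, 2], [0, 0, 0.5, 0, 2], [0, 0, 1.5, 0, 2], [0, 0, 3, 0, 2], [0, 0, 5, 0, 2], [0, 0, 8, 0, 2], [0, 0, 8, 0, 2]], squeeze=20)

```text
clock: 11.6
position: [0.5593, 0.2397, 0.2074]
ee_rot: [0.027, 3.134, -0.003]
force: [0.3, 1.1, -0.6]
width: 0.243
```

```bash
python3 - <<'E'
from h import *
s,im,d=grab('scene'); print(s['position'],s['width']*91.8)
Q=pts('scene',d); m=(abs(Q[...,0]-.557)<.05)&(abs(Q[...,1]-.239)<.05)&(Q[...,2]>0.045)&(Q[...,2]<.06);print(np.median(Q[m],0),m.sum())
v,u=np.where(m);r,c=int(v.mean()),int(u.mean());save(cv2.resize(im[max(r-75,0):r+45,c-70:c+70],None,fx=4,fy=4),'lift.png')
E
```

```text
[0.55928262 0.23967075 0.20743933] 22.297374189913985
[0.565789   0.2363451  0.05558737] 485
```

View pics/lift.png

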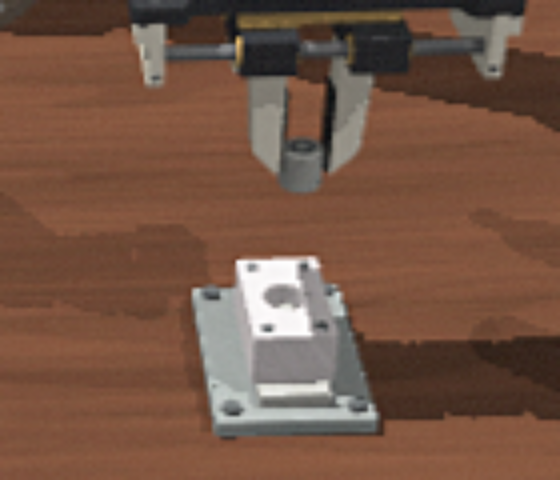

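The die is held upright between the fingertips, and the block remains on the stand with its recess empty. Now over the rack for a closer measurement of the pocket.

Request:
carry_out(plan=[[-1, -3, 0, 0, 2], [-2, -7, 0, 0, 2], [-3, -11, 0, 0, 2], [-4, -15, 0, 0, 2], [-5, -19, 0, 0, 2], [-6, -23, 0, 0, 2], [-7, -27, 0, 0, 2], [-8, -31, 0, 0, 2], [-9, -35, 0, 0, 2], [-10, -39, 0, 0, 2], [-10.9, -43, 0, 0, 2], [-10.9, -46.5, 0, 0, 2], [-10.9, -46.5, 0, 0, 2], [-10.9, -46.5, 0, 0, 2], [-10.9, -46.5, 0, 0, 2]])

```text
clock: 13.15
position: [0.4493, -0.2244, 0.205]
ee_rot: [0.025, 3.137, -0.003]
force: [-0.1, 0.9, -0.7]
width: 0.24
```

```bash
python3 - <<'E'
from h import *
s,im,d=grab('wrist'); np.savez('w_rack.npz',im=im,d=d,pos=s['position'],rot=s['ee_rot'])
print(s['clock'],s['position'],cv2.Rodrigues(s['ee_rot'])[0],s['width']*91.8)
P=pts('wrist',d,s); save(im[80:400,120:440].repeat(2,0).repeat(2,1)[:600],'rack.png')
m=(abs(P[...,0]-.463)<.03)&(abs(P[...,1]+.226)<.03)
q=P[m&(abs(P[...,2]-.013)<.004)]; print('floor',len(q),cv2.minEnclosingCircle((q[:,:2]*1000).astype(np.float32)),np.median(q,0))
E
```

```text
13.15 [ 0.4492935  -0.22437751  0.20499942] [[-0.99986667  0.01567485  0.00457659]
 [ 0.01566691  0.99987571 -0.00176504]
 [-0.00460369 -0.0016931  -0.99998797]] 22.05566814546221
floor 625 ((464.6690368652344, -222.20751953125), 13.248167991638184) [ 0.46527973 -0.22222427  0.01267908]
```

View pics/rack.png

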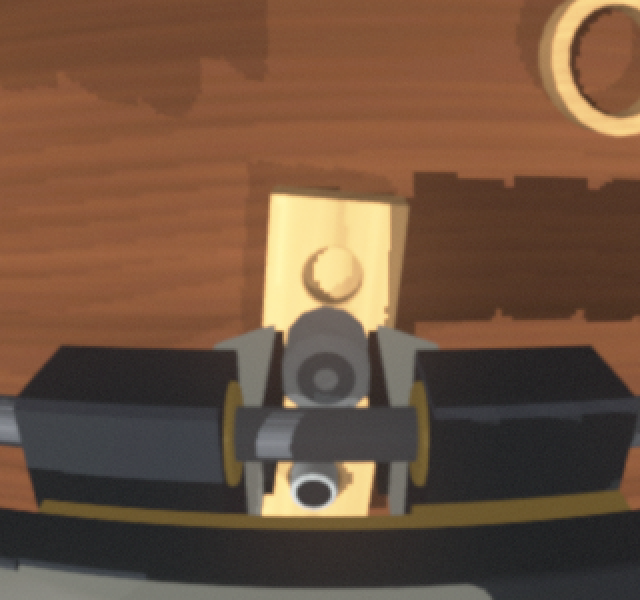

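The rack shows the empty pocket at crop (333,274), the held die's top ring at (326,378) and the middle die below it. I'll compute the pocket and the die-in-hand offset.

```bash
python3 - <<'E'
from h import *
f=np.load('w_rack.npz'); s=dict(position=f['pos'],ee_rot=f['rot'])
g=lambda x,y:(120+x/2-.25,80+y/2-.25)
print('pocket rim',ray(*g(333,274),.022,s),'die top',ray(*g(326,378),.150,s)-s['position'])
P=pts('wrist',f['d'],s); m=(abs(P[...,2]-.150)<.004)&(abs(P[...,0]-.449)<.02)&(abs(P[...,1]+.224)<.013); q=P[m]
print(len(q),np.median(q,0)-s['position'],q.min(0)-s['position'],q.max(0)-s['position'])
E
```

```text
pocket rim [ 0.46259969 -0.22207932  0.022     ] die top [-0.00115623 -0.00034253 -0.05499942]
1527 [-0.0031181  -0.00020819 -0.05586288] [-0.01292058 -0.01256854 -0.05898932] [ 0.00807696  0.0133382  -0.05106047]
```

```bash
python3 - <<'E'
from h import *
f=np.load('w_rack.npz'); s=dict(position=f['pos'],ee_rot=f['rot']); P=pts('wrist',f['d'],s)
m=(abs(P[...,0]-.4635)<.02)&(abs(P[...,1]+.2222)<.02)&(P[...,2]<.0185)&(P[...,2]>.005)
m=cv2.morphologyEx(m.astype(np.uint8),cv2.MORPH_OPEN,np.ones((3,3)))
v,u=np.where(m); q=np.array([ray(a,b,.022,s) for a,b in zip(u,v)])*1000
print(len(q),q.mean(0),q.min(0),q.max(0),cv2.minEnclosingCircle(q[:,:2].astype(np.float32)))
t=P[(abs(P[...,0]-.5)<.1)&(abs(P[...,1]+.225)<.06)&(abs(P[...,2]-.022)<.004)]; print(cv2.minAreaRect((t[:,:2]*1000).astype(np.float32)))
E
```

```text
643 [ 462.64576064 -222.21900142   22.        ] [ 449.87354903 -234.86286878   22.        ] [ 475.23960819 -209.83234535   22.        ] ((462.9734802246094, -222.12942504882812), 13.189126968383789)
((515.1116333007812, -227.4879150390625), (60.473876953125, 174.44174194335938), 84.19644927978516)
```

Request:
carry_out(plan=[[1, 0.2, -3, 0, 2], [1.5, 0.25, -6, 0, 2], [1.52, 0.25, -8.5, 0, 2], [1.52, 0.25, -9.8, 0, 2], [1.52, 0.25, -10, 0, 2], [1.52, 0.25, -10, 0, 2], [1.52, 0.25, -10, 0, 2]])

```text
clock: 13.9
position: [0.4653, -0.2218, 0.1062]
ee_rot: [0.023, 3.135, -0.004]
force: [-0.9, 0.1, -0.5]
width: 0.239
```

Request:
carry_out(plan=[[-0.07, 0, -0.3, 0, 2], [-0.07, 0, -0.6, 0, 2], [-0.07, 0, -0.8, 0, 2], [-0.07, 0, -0.95, 0, 2], [-0.07, 0, -0.95, 0, 2]])

```text
clock: 14.4
position: [0.4645, -0.2218, 0.0965]
ee_rot: [0.023, 3.135, -0.003]
force: [1.0, -0.2, -1.6]
width: 0.236
```

Die underside is at about 19.5 mm, below the rack top, with no contact force. Lower on to the floor.

Request:
carry_out(plan=[[0, 0, -0.2, 0, 2], [0, 0, -0.35, 0, 2], [0, 0, -0.5, 0, 2], [0, 0, -0.58, 0, 2], [0, 0, -0.58, 0, 2]])

```text
clock: 14.9
position: [0.4645, -0.2217, 0.0907]
ee_rot: [0.023, 3.135, -0.003]
force: [-0.2, 0.8, 0.1]
width: 0.241
```

Request:
carry_out(plan=[[0, 0, -0.05, 0, 2.6], [0, 0, -0.05, 0, 3], [0, 0, -0.05, 0, 4], [0, 0, -0.05, 0, 4.5], [0, 0, -0.05, 0, 4.5], [0, 0, 1, 0, 4.5], [0, 0, 3, 0, 4.5], [0, 0, 6, 0, 4.5], [-1, 0, 10, 0, 4.5], [-2.5, 0, 12, 0, 4.5], [-2.5, 0, 12, 0, 4.5], [-2.5, 0, 12, 0, 4.5]])

```text
clock: 16.1
position: [0.4397, -0.2217, 0.2114]
ee_rot: [0.023, 3.134, -0.003]
force: [-0.3, -0.0, -0.2]
width: 0.488
```

```bash
python3 - <<'E'
from h import *
s,im,d=grab('wrist'); print(s['clock'],s['position'],s['force']); P=pts('wrist',d,s)
m=(abs(P[...,1]+.225)<.035)&(P[...,2]>.029)&(P[...,2]<.045)
for x,y in [(.4635,-.2222),(.518,-.2275)]:
    t=P[m&(np.hypot(P[...,0]-x,P[...,1]-y)<.02)]; print('die',len(t),np.median(t,0),cv2.minEnclosingCircle((t[t[:,2]>.032][:,:2]*1000).astype(np.float32)))
    t=t[t[:,2]>.0325]; print('slope',np.linalg.lstsq(np.c_[t[:,:2],np.ones(len(t))],t[:,2],rcond=None)[0])
s2,i2,d2=grab('top'); Q=pts('top',d2)
t=Q[(abs(Q[...,0]-.557)<.045)&(abs(Q[...,1]-.239)<.03)&(Q[...,2]>.048)&(Q[...,2]<.06)]; print('block',len(t),np.median(t,0))
save(np.hstack([cv2.resize(im[100:340,150:430],(400,343)),cv2.resize(i2[120:300,200:410],(400,343))]),'final.png')
E
```

```text
16.1 [ 0.43966004 -0.22167958  0.21143714] [-0.25669516 -0.006954   -0.20821294]
die 550 [ 0.46254259 -0.22237987  0.03468675] ((463.6681823730469, -222.13319396972656), 12.085417747497559)
slope [ 0.00520286 -0.00090225  0.03211932]
die 245 [ 0.51187594 -0.22788094  0.03435548] ((515.7091064453125, -228.009033203125), 11.39883804321289)
slope [ 0.0860808  -0.00438457 -0.01056371]
block 554 [0.55788599 0.23876045 0.05444953]
```

View pics/final.png

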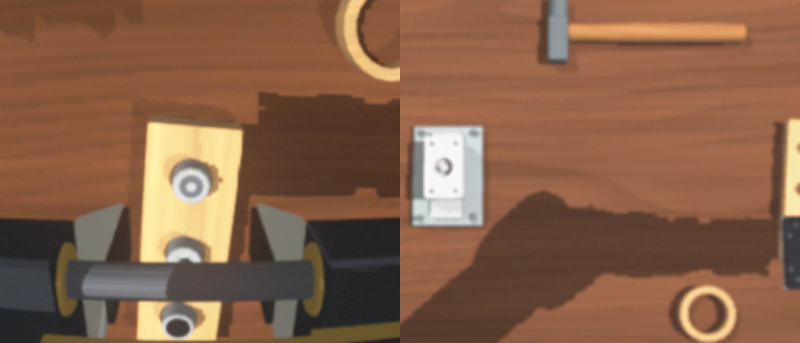

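The left half shows the die upright in the end pocket at crop (190,183), with its top at 34.7 mm (35 expected) and level. The right half shows the block flat on the stand at (444,165), with the mallet and tape in place.

```bash
python3 -c "
from cell import arm
print(arm.sign_off())"
```

```text
the job is handed in; nothing more can be done
None
```

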